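# Bleed the bench hand pump

### The job

Bleed the hydraulic hand pump: work its sprung lever through three full strokes, each right down to the bottom stop and back up to the top, then take the steel bleed pin out of the wooden tool block, reach it down the hole in the pump's valve block and press the recessed valve button fully down. Finish while still gripping the pin and holding the button down with it, upright; leave the other tools and things on the bench where they are.

Things in the scene. Friction and masses are not known exactly. Their poses are not given: they have to be found in the camera images.
- pump: Bolted-down hand pump: base plate 140 x 250 mm (x, y), grey reservoir, top 85 mm above the bench. Origin: bench level, centre of the base; y runs along the reservoir towards the lever, z up. Aluminium valve block 56 x 56 mm, top 135 mm high, centred at y = -75 mm; lever yoke at y = +60 mm, top 139 mm high; black filler cap between them, 101 mm high.
- bore_mouth (a point): Centre of the mouth of the vertical round hole, 18 mm in diameter, in the top of the pump's valve block (pump x = 0, y = -75 mm, z = 135 mm). The button's top lies 40 mm down this hole.
- button_top (a point): Centre of the flat top of the recessed brass valve button (15 mm diameter), on the hole's axis, 40 mm below the mouth when not pressed. Moves straight down.
- bleed_button (a joint): Travel of the valve button in m: 0 released, 0.006 fully down at its stop. Spring: 3 N to start it moving, 6 N at the stop; it springs back when let go.
- lever_pivot (a point): Hinge axis of the pump lever, 120 mm above the bench; the axis is level, along the pump's x.
- lever_grip (a point): Centre of the lever's black rubber hand grip: a bar 110 mm long (along the lever), 34 mm wide (along the pump's x), 24 mm thick, centred 235 mm from the pivot. At rest the lever points along the pump's +y and 0.5 rad upwards, so this point is then 233 mm above the bench.
- pump_lever (a joint): Lever angle in rad: 0 at the top, where a spring returns it; grows going down, to 0.65 at the bottom stop (lever then 0.15 rad below level, grip centre 85 mm above the bench). Pushing straight down on the grip takes about 6 N at the top, 11 N at the bottom.
- block: Fixed wooden tool block, 200 x 60 mm (x, y), 80 mm tall; origin under its centre. Three holes of 12 mm in a row along its x axis, at x = -65, 0 and +65 mm, each holding one upright tool: bleed pin, screwdriver, T-handled key, in any order.
- pin_grip (a point): Bleed pin, bare steel, about 120 g, upright in the block: round grip 22 mm in diameter, 50 mm long, above a flange (32 mm diameter, 6 mm thick) that rests on the block; below it a rod 9 mm in diameter, 70 mm long, flat tip. This point: on the axis, half-way up the grip, 100 mm above the tip; z points up the pin. In the block it is 110 mm above the bench, the grip's top 136 mm.
- pin_tip (a point): Centre of the flat tip of the bleed pin's rod, 100 mm below pin_grip; in the block it is 10 mm above the bench.
- driver_grip (a point): Screwdriver standing in the block, to be left: fat black round handle 34 mm in diameter, top 160 mm above the bench. Point half-way up its handle.
- tkey_grip (a point): T-handled key standing in the block, to be left: thin steel stem and a black cross bar 76 mm long across the block (y), top 143 mm above the bench. Point on the stem, 110 mm above the bench.
- spanner: Open spanner lying loose on the bench beside and below the pump's lever, to be left.
- oilcan: Round steel can, 60 mm in diameter, 120 mm tall, to be left. Origin under its centre.
- tape: Grey ring, a roll, 90 mm in diameter, 25 mm tall, to be left.
- carton: Cardboard box 50 x 100 x 60 mm, to be left. Origin under its centre.
- fitting: Small brass pipe fitting, 24 mm in diameter, 42 mm tall, to be left.
Not all that is in view belongs to the job. Leave any red look-alike of the part that bears pin_grip alone.

How it is judged:
By the outcome, as a careful person would: the job done as asked, in the order asked, and still so for the second after the job is handed in, while the arm keeps its last pose, push and grip.
It also fails if it takes over 72 s, if anything falls off the work surface, if the arm or the gripper's body presses on something with over 40 N, if the wrist force passes 120 N, or if a joint passes its speed limit or range.

### The arm

A 6-joint arm with a two-finger parallel gripper is mounted at the origin on the work surface. World frame = base frame: x ahead of the robot, y to its left, z up, the work surface at z = 0. Lengths are in m, angles in rad, forces in N, time in s.
With the tool pointing down it reaches from about 0.35 to 0.975 m from the base axis. Payload 4.9 kg.
Tool frame: the origin (TCP) lies at the very end of the fingers, on their centre line; the grasp point (between the pads) lies 19 mm behind it; x points along the fingers, y is the direction in which the jaws open and shut, and the axes are right-handed (so a half turn about x gives the same grasp; the last joint's range is limited). The gripper opens to 85 mm and grips with 20 to 120 N. Pads are 22 mm wide; open, the fingers measure 114 mm over their backs; the gripper's body (76 mm by 85 mm) begins 54 mm behind the grasp point. The pads swing forward as they close: fully open they stand 13 mm farther back than shut.
Start: joints at [-1.245, 0.053, 1.613, -0, 1.476, -0.119], TCP at [0.269, -0.564, 0.205] pointing down, gripper open.
Joint ranges: [-3.01, 3.01], [-1.01, 2.22], [0.06, 2.58], [-1.02, 4.17], [0.09, 2.62], [-3.14, 3.14]. Speed limits (rad/s): [2.57, 2.57, 3.14, 3.14, 3.14, 3.14].

### API

Orientations are given as a rotation vector (axis times angle).
In Python, from station import ctrl gives the robot as it stands. The module is installed in compiled form; this text tells all that it offers.
- The arm moves only by the shell command python3 -m handwheel 'ROWS' [FORCE]. ROWS is JSON, one flat list of numbers, 7 for each row, row after row: the opening, from 0 (shut) to 1 (fully open), then the shift along the tool's x, y, z in m, then the turn, a rotation vector about the tool's x, y, z in degrees. A call has 1 to 12 rows; each row is the pose to reach, as a shift and turn from the pose commanded when the call began, along the tool's axes at that moment; what a row does not reach only later rows make up. A row lasts 1/12 s, in which the tool goes at most 41.7 mm and 7.16 degrees, less where a joint would pass 70% of its speed; a pose out of reach is approached as far as the arm can. A call with a gripper value outside its range is refused whole. The fingers move at their own pace and stop on an object; FORCE is the grip in N (left out, the last holds). Time passes only in rows, so rows that repeat a pose let the fingers close. It gives the time, the measured TCP pose, the force and the opening at its end, in the units of the state.
- ctrl.get_obs(): the state, without advancing time (a new reading comes with each control period).
- ctrl.get_image(name): name is "scene" or "top" or "wrist"; returns (picture, depth): 480x640x3 uint8, blue, green, red; 480x640 float32, m along the optical axis (not along the pixel's ray), 0 where there is no reading.
- ctrl.camera_params(name): a dict with "fov_y" (degrees; the focal length in pixels is half the picture's height over the tangent of half this angle, whatever the lens; pixels are square), "cx", "cy" (the principal point, pixels), "dist_coeffs" ([k1, k2, p1, p2, k3] as OpenCV has them; the pictures are not rectified), "R" (3x3) and "t" (3): a world point X has camera coordinates R X + t; the wrist camera has in their place "hand_eye" (4x4, takes a point from camera to tool coordinates, whose origin is the TCP and whose axes are the tool frame's). Camera axes: x right, y down, z forward; pixel columns grow to the right and rows downward; lengths in m; the calibration is good to about 2 mm. A picture is of the moment at which its call begins: read the wrist's pose just before it. camera_params takes no time and is no camera call.
- ctrl.finish_job(): hands the job in, once; it reports no verdict.
The state is a dict: "t": time; "q": joint angles; "dq": joint speeds; "effort": joint torques, N m; "tool_pos": TCP position; "tool_rot": TCP orientation; "contact_force": force on the tool from outside, world axes, zero at the start; "wrist_torque": the same for the moment, N m; "opening": finger opening in m.
Only numpy, scipy, OpenCV 4.12 (cv2) and the standard library are available. Lean on these libraries where they do the work, as an engineer would, in place of code of your own. Each camera call takes 0.05 s, during which the arm holds its last target.

## Working session

There is one attempt and no reset: what is moved stays moved. The work goes in short steps, Python scripts to look and compute and a shell command to move; the robot and the scene stay as the last step left them, time stands still between calls to the robot, and variables do not carry over. Pictures are saved under pics/ and viewed, and the job is handed in when it is done.

```bash
mkdir -p pics; ls; python3 - <<'E'
from station import ctrl
import cv2,numpy as np
o=ctrl.get_obs();print({k:np.round(v,3).tolist() for k,v in o.items()})
for n in("scene","top"):
    im,d=ctrl.get_image(n);cv2.imwrite(f"pics/{n}0.png",im);np.save(f"pics/{n}0.npy",d)
for n in("scene","top","wrist"):
    print(n,{k:np.round(v,4).tolist() for k,v in ctrl.camera_params(n).items()})
E
```

```text
pics
{'t': 0.0, 'q': [-1.245, 0.053, 1.614, -0.0, 1.476, -0.119], 'dq': [0.001, 0.001, 0.001, -0.001, 0.0, 0.0], 'effort': [-0.0, -39.369, -37.017, -0.0, 0.007, -0.0], 'tool_pos': [0.269, -0.564, 0.204], 'tool_rot': [1.975, 0.449, -1.976], 'contact_force': [0.325, 0.569, 0.066], 'wrist_torque': [-0.013, -0.007, -0.025], 'opening': 0.085}
scene {'fov_y': 56.4944, 'cx': 327.863, 'cy': 237.5174, 'dist_coeffs': [0.0277, 0.0, 0.0, 0.0, 0.0], 'R': [[0.6075, 0.794, -0.0202], [0.5697, -0.4533, -0.6855], [-0.5535, 0.405, -0.7278]], 't': [-0.3003, -0.235, 1.4458]}
top {'fov_y': 47.521, 'cx': 319.912, 'cy': 234.2767, 'dist_coeffs': [-0.1451, 0.0, 0.0, 0.0, 0.0], 'R': [[-0.0167, -0.9996, -0.0208], [-0.993, 0.019, -0.1162], [0.1166, 0.0187, -0.993]], 't': [-0.0246, 0.5914, 1.4013]}
wrist {'fov_y': 64.0503, 'cx': 314.7675, 'cy': 236.0575, 'dist_coeffs': [-0.0622, 0.0, 0.0, 0.0, 0.0], 'hand_eye': [[0.0001, -0.2862, 0.9582, -0.1675], [1.0, 0.0009, 0.0002, 0.0001], [-0.0009, 0.9582, 0.2862, -0.074], [0.0, 0.0, 0.0, 1.0]]}
```

View pics/scene0.png

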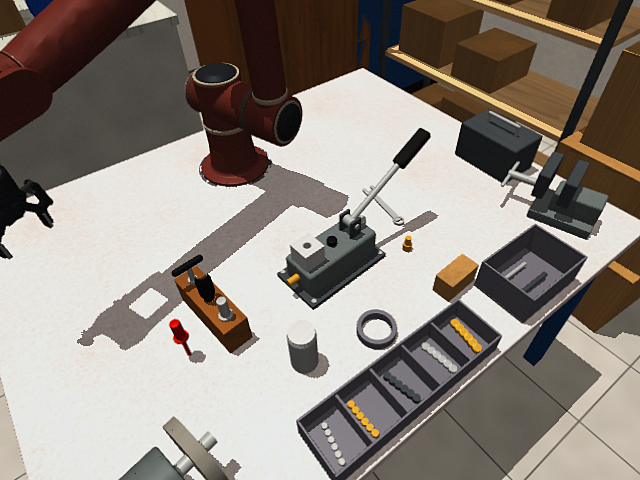

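View pics/top0.png

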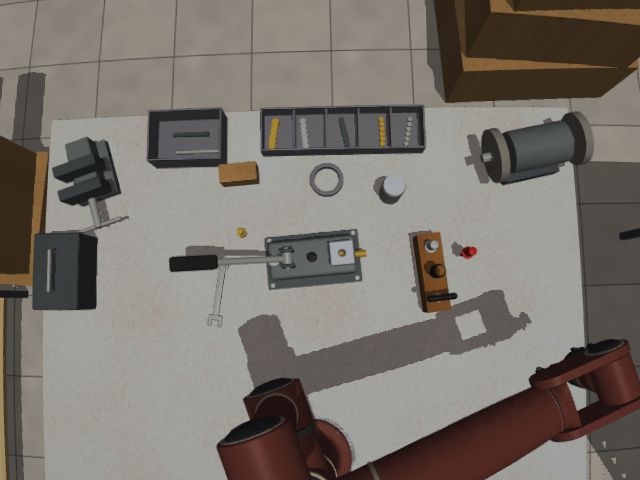

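The scene view shows the pump in the middle, with the lever towards world +y. In the top view the lever grip is at about (194,263), the valve block at (342,252), the pin at (432,245), the screwdriver at (438,270), the T-key at (440,296) and the red look-alike at (468,252). Next I'll zoom in and measure.

```bash
cat > h.py <<'E'
import numpy as np,cv2
from station import ctrl
from scipy.spatial.transform import Rotation as Ro
def cam(n,o=None):
    p=ctrl.camera_params(n);f=240/np.tan(np.radians(p["fov_y"])/2)
    K=np.array([[f,0,p["cx"]],[0,f,p["cy"]],[0,0,1]]);D=np.array(p["dist_coeffs"],float)
    if n=="wrist":
        T=np.eye(4);T[:3,:3]=Ro.from_rotvec(o["tool_rot"]).as_matrix();T[:3,3]=o["tool_pos"]
        M=T@np.array(p["hand_eye"]);R=M[:3,:3].T;t=-R@M[:3,3]
    else:R=np.array(p["R"]);t=np.array(p["t"])
    return K,D,R,t
def ray(n,uv,o=None):
    K,D,R,t=cam(n,o);x=cv2.undistortPoints(np.array([[uv]],float),K,D)[0,0]
    return -R.T@t,R.T@np.array([x[0],x[1],1.])
def onz(n,uv,z,o=None):
    c,d=ray(n,uv,o);return c+d*(z-c[2])/d[2]
def proj(n,X,o=None):
    K,D,R,t=cam(n,o);return cv2.projectPoints(np.array(X,float).reshape(-1,1,3),cv2.Rodrigues(R)[0],t,K,D)[0][:,0]
def tri(a,b):
    (c1,d1),(c2,d2)=a,b
    s=np.linalg.lstsq(np.stack([d1,-d2],1),c2-c1,rcond=None)[0]
    p,q=c1+d1*s[0],c2+d2*s[1];return (p+q)/2,np.linalg.norm(p-q)
E
python3 - <<'E'
import cv2
t=cv2.imread("pics/top0.png");s=cv2.imread("pics/scene0.png")
def c(im,x,y,w,h,k,n):cv2.imwrite(n,cv2.resize(im[y:y+h,x:x+w],None,fx=k,fy=k,interpolation=cv2.INTER_CUBIC))
c(t,160,220,210,110,3.8,"pics/t1.png")
c(t,400,220,100,100,6,"pics/t2.png")
c(s,150,240,260,140,3,"pics/s1.png")
E
```

```text
(no output)
```

View pics/t1.png

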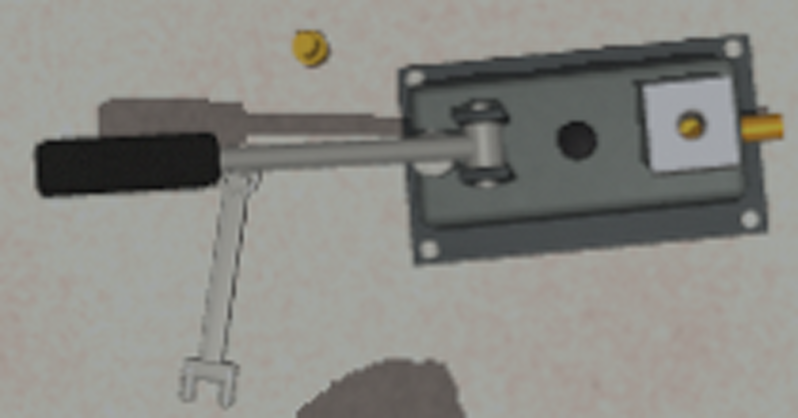

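View pics/t2.png

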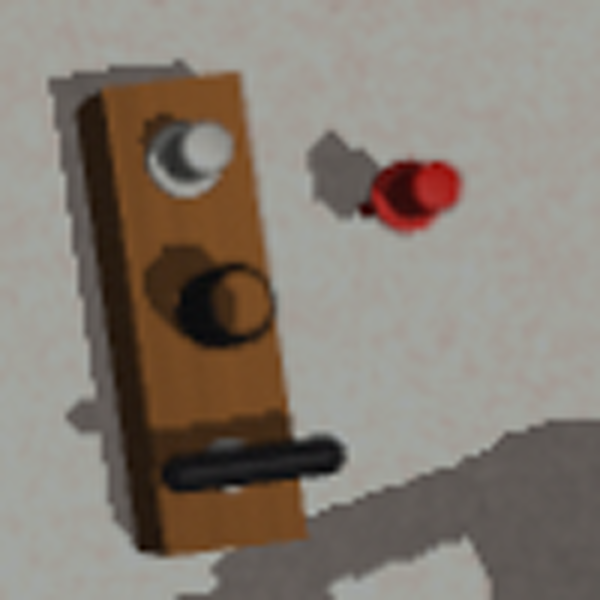

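View pics/s1.png

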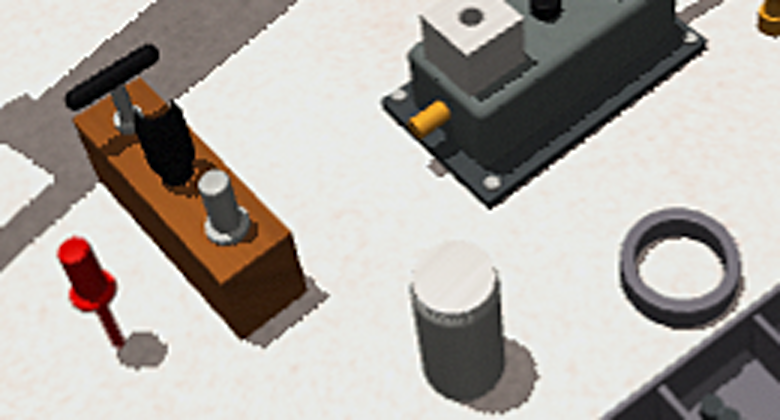

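```bash
python3 - <<'E'
from h import *
np.set_printoptions(precision=4,suppress=True)
T=lambda x,y:((x+.5)/3.8-.5+160,(y+.5)/3.8-.5+220)
U=lambda x,y:((x+.5)/6-.5+400,(y+.5)/6-.5+220)
S=lambda x,y:((x+.5)/3-.5+150,(y+.5)/3-.5+240)
print("pin top",onz("top",U(208,147),.136),onz("scene",S(214,183),.136),tri(ray("top",U(208,147)),ray("scene",S(214,183))))
print("mouth",onz("top",T(691,124),.135),onz("scene",S(471,17),.135),tri(ray("top",T(691,124)),ray("scene",S(471,17))))
b=[onz("top",T(*p),.006) for p in((413,77),(733,47),(750,219),(429,249))]
print("bolts",np.array(b),np.mean(b,0))
a=(b[0]+b[3])/2-(b[1]+b[2])/2;print("yaw of pump y",np.degrees(np.arctan2(a[1],a[0])), np.linalg.norm(a))
v=[onz("top",T(*p),.135) for p in((641,83),(736,75),(739,162),(649,172))];print("vblock",np.array(v),np.mean(v,0))
y=onz("top",T(488,145),.135);print("yoke",y)
print("grip",onz("top",T(127,164),.233+.01))
k=[onz("top",U(*p),.08) for p in((104,88),(240,72),(306,537),(162,553))];print("block",np.array(k),np.mean(k,0))
print("driver top",onz("top",U(228,305),.16),"tkey bar",onz("top",U(253,464),.14))
print("spanner",onz("top",T(240,180),.0),onz("top",T(210,390),0))
print("oilcan",onz("top",(392,187),.12))
print("fitting",onz("top",(241,231),.03))
o=ctrl.get_obs();print(Ro.from_rotvec(o["tool_rot"]).as_matrix())
E
```

```text
pin top [ 0.5494 -0.3164  0.136 ] [ 0.5516 -0.3152  0.136 ] (array([ 0.5499, -0.3157,  0.1344]), np.float64(0.001977088546875847))
mouth [ 0.5339 -0.0889  0.135 ] [ 0.5355 -0.0887  0.135 ] (array([ 0.5342, -0.0886,  0.1337]), np.float64(0.0009635842795334166))
bolts [[ 0.5816  0.1044  0.006 ]
 [ 0.5986 -0.1224  0.006 ]
 [ 0.4771 -0.1315  0.006 ]
 [ 0.46    0.094   0.006 ]] [ 0.5293 -0.0139  0.006 ]
yaw of pump y 94.32465687075187 0.2267644054603919
vblock [[ 0.5609 -0.0574  0.135 ]
 [ 0.5649 -0.1185  0.135 ]
 [ 0.5089 -0.1191  0.135 ]
 [ 0.5036 -0.0614  0.135 ]] [ 0.5346 -0.0891  0.135 ]
yoke [0.5228 0.0416 0.135 ]
grip [0.5069 0.2491 0.243 ]
block [[ 0.5808 -0.2836  0.08  ]
 [ 0.5866 -0.3422  0.08  ]
 [ 0.3891 -0.3628  0.08  ]
 [ 0.3839 -0.3015  0.08  ]] [ 0.4851 -0.3225  0.08  ]
driver top [ 0.4838 -0.3173  0.16  ] tkey bar [ 0.4204 -0.3291  0.14  ]
spanner [0.5109 0.2293 0.    ] [0.3627 0.251  0.    ]
oilcan [ 0.6964 -0.2192  0.12  ]
fitting [0.6041 0.1745 0.03  ]
[[-0.0006  0.4303 -0.9027]
 [ 0.0018 -0.9027 -0.4303]
 [-1.     -0.0019 -0.0002]]
```

```bash
cat >> h.py <<'E'
def plan(*pts):
    o=ctrl.get_obs();R=Ro.from_rotvec(o["tool_rot"]).as_matrix()
    print("t",round(o["t"],2),"pos",np.round(o["tool_pos"],4),"F",np.round(o["contact_force"],1),"open",round(o["opening"],4),"yaw",np.round(np.degrees(np.arctan2(R[1,1],R[0,1])),2),"xax",np.round(R[:,0],3))
    for p in pts:print(p,"->",np.round(R.T@(np.array(p)-o["tool_pos"]),4))
E
python3 - <<'E'
from h import *
plan((.35,-.35,.3),(.43,-.05,.3),(.51,.246,.29))
E
```

```text
t 0.1 pos [ 0.2687 -0.5636  0.2042] F [-0.1  0.2 -1. ] open 0.0854 yaw -64.52 xax [-0.001  0.002 -1.   ]
(0.35, -0.35, 0.3) -> [-0.0954 -0.158  -0.1653]
(0.43, -0.05, 0.3) -> [-0.0949 -0.3944 -0.3666]
(0.51, 0.246, 0.29) -> [-0.0844 -0.6272 -0.5662]
```

```bash
python3 -m handwheel '[0,-0.03,0,0,0,0,0, 0,-0.06,-0.015,-0.014,2,0,0, 0,-0.085,-0.04,-0.035,5,0,0, 0,-0.095,-0.066,-0.061,8,0,0, 0,-0.095,-0.092,-0.087,11,0,0, 0,-0.095,-0.119,-0.112,14,0,0, 0,-0.095,-0.146,-0.138,17,0,0, 0,-0.095,-0.173,-0.163,20,0,0, 0,-0.095,-0.2,-0.188,21.2,0,0, 0,-0.095,-0.227,-0.213,21.2,0,0, 0,-0.095,-0.254,-0.238,21.2,0,0, 0,-0.095,-0.28,-0.262,21.2,0,0]' 60
python3 - <<'E'
from h import *
plan((.51,.246,.30),(.51,.246,.255))
E
```

```text
t: 1.1
tool_pos: [0.3849, -0.1967, 0.3]
tool_rot: [2.184, 0.082, -2.184]
contact_force: [0.9, 0.6, 0.3]
opening: -0.0
t 1.1 pos [ 0.3849 -0.1967  0.3   ] F [0.9 0.6 0.3] open -0.0 yaw -85.73 xax [-0.  0. -1.]
(0.51, 0.246, 0.3) -> [ 1.000e-04 -4.322e-01 -1.577e-01]
(0.51, 0.246, 0.255) -> [ 0.0451 -0.4322 -0.1577]
```

```bash
python3 -m handwheel '[0,0,-0.036,-0.013,0,0,0, 0,0,-0.072,-0.026,0,0,0, 0,0,-0.108,-0.039,0,0,0, 0,0,-0.144,-0.052,0,0,0, 0,0,-0.18,-0.065,0,0,0, 0,0,-0.216,-0.079,0,0,0, 0,0,-0.252,-0.092,0,0,0, 0,0,-0.288,-0.105,0,0,0, 0,0,-0.324,-0.118,0,0,0, 0,0,-0.36,-0.131,0,0,0, 0,0,-0.396,-0.144,0,0,0, 0,0,-0.425,-0.155,0,0,0]'
python3 - <<'E'
from h import *
im,d=ctrl.get_image("scene");cv2.imwrite("pics/s2.png",im)
plan((.51,.246,.30),(.51,.246,.255),(.5075,.275,.1727),(.507,.28,.097))
E
```

```text
t: 2.1
tool_pos: [0.5075, 0.2394, 0.2996]
tool_rot: [2.181, 0.084, -2.184]
contact_force: [-0.0, -1.2, 0.2]
opening: -0.0001
t 2.15 pos [0.5081 0.243  0.2989] F [-3.  -0.4 -1.4] open -0.0003 yaw -85.44 xax [-0.001  0.003 -1.   ]
(0.51, 0.246, 0.3) -> [-0.0011 -0.0028 -0.0021]
(0.51, 0.246, 0.255) -> [ 0.0439 -0.0026 -0.0022]
(0.5075, 0.275, 0.1727) -> [ 0.1263 -0.0315 -0.0021]
(0.507, 0.28, 0.097) -> [ 0.2021 -0.0362 -0.0021]
```

View pics/s2.png

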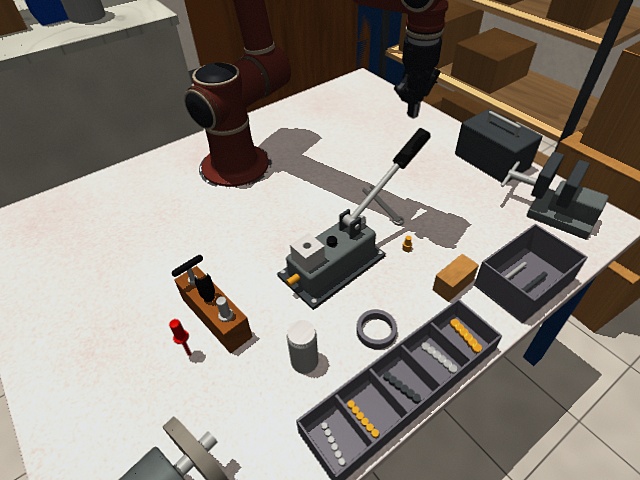

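The closed fingers are above the lever's black grip at about (413,110). I'll push down along the arc, cautiously on the first stroke.

```bash
python3 -m handwheel '[0,0.02,-0.002,-0.002,0,0,0, 0,0.04,-0.003,-0.002,0,0,0, 0,0.05,-0.006,-0.002,0,0,0, 0,0.06,-0.01,-0.002,0,0,0, 0,0.075,-0.015,-0.002,0,0,0, 0,0.09,-0.02,-0.002,0,0,0, 0,0.107,-0.026,-0.002,0,0,0, 0,0.124,-0.031,-0.002,0,0,0, 0,0.14,-0.034,-0.002,0,0,0, 0,0.155,-0.036,-0.002,0,0,0, 0,0.17,-0.036,-0.002,0,0,0, 0,0.182,-0.036,-0.002,0,0,0]'
python3 - <<'E'
from h import *
im,d=ctrl.get_image("scene");cv2.imwrite("pics/s3.png",im)
plan((.507,.28,.097))
E
```

```text
t: 3.15
tool_pos: [0.5092, 0.2751, 0.1214]
tool_rot: [2.193, 0.087, -2.179]
contact_force: [-0.9, 3.8, 9.4]
opening: -0.0001
t 3.2 pos [0.5084 0.2746 0.1188] F [3.2 4.6 6.6] open -0.0003 yaw -85.73 xax [ 0.004  0.004 -1.   ]
(0.507, 0.28, 0.097) -> [ 0.0218 -0.0054  0.0011]
```

View pics/s3.png

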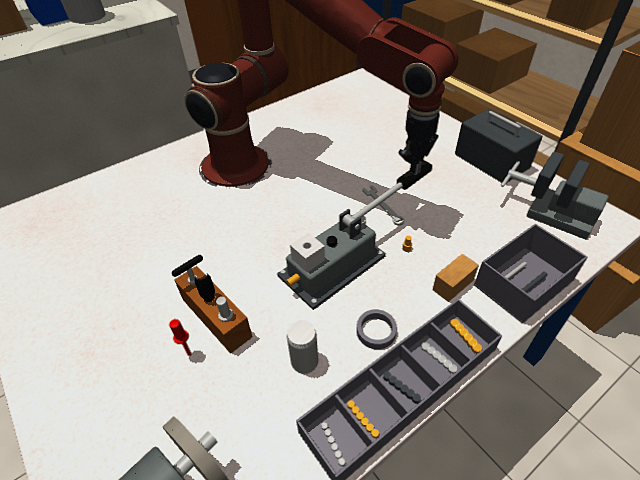

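The lever is nearly level and following the fingers. Now down to the stop.

```bash
python3 -m handwheel '[0,0.01,0,0,0,0,0, 0,0.017,0,0,0,0,0, 0,0.022,0,0,0,0,0, 0,0.022,0,0,0,0,0]'
python3 -m handwheel '[0,0.003,0,0,0,0,0, 0,0.003,0,0,0,0,0, 0,0.003,0,0,0,0,0]'
python3 -m handwheel '[0,0.004,0,0,0,0,0, 0,0.004,0,0,0,0,0, 0,0.004,0,0,0,0,0]'
```

```text
t: 3.53
tool_pos: [0.5086, 0.2756, 0.0992]
tool_rot: [2.191, 0.088, -2.182]
contact_force: [-2.3, 6.4, 9.2]
opening: 0.0
t: 3.78
tool_pos: [0.5087, 0.2757, 0.0972]
tool_rot: [2.191, 0.088, -2.182]
contact_force: [-2.0, 6.4, 10.1]
opening: 0.0004
t: 4.03
tool_pos: [0.5087, 0.2757, 0.0932]
tool_rot: [2.191, 0.088, -2.182]
contact_force: [-4.0, 6.0, 10.1]
opening: -0.0004
```

```bash
python3 -m handwheel '[0,0.002,0,0,0,0,0, 0,0.003,0,0,0,0,0, 0,0.003,0,0,0,0,0]'
python3 -m handwheel '[0,0.002,0,0,0,0,0, 0,0.003,0,0,0,0,0, 0,0.003,0,0,0,0,0]'
python3 - <<'E'
from h import *
im,d=ctrl.get_image("scene");cv2.imwrite("pics/s4.png",cv2.resize(im[90:250,300:480],None,fx=4,fy=3.7));
E
```

```text
t: 4.28
tool_pos: [0.5087, 0.2756, 0.0901]
tool_rot: [2.191, 0.088, -2.182]
contact_force: [-3.8, 5.6, 9.6]
opening: -0.0001
t: 4.53
tool_pos: [0.5087, 0.2756, 0.0871]
tool_rot: [2.191, 0.088, -2.182]
contact_force: [-3.4, 4.2, 9.8]
opening: -0.0001
```

View pics/s4.png

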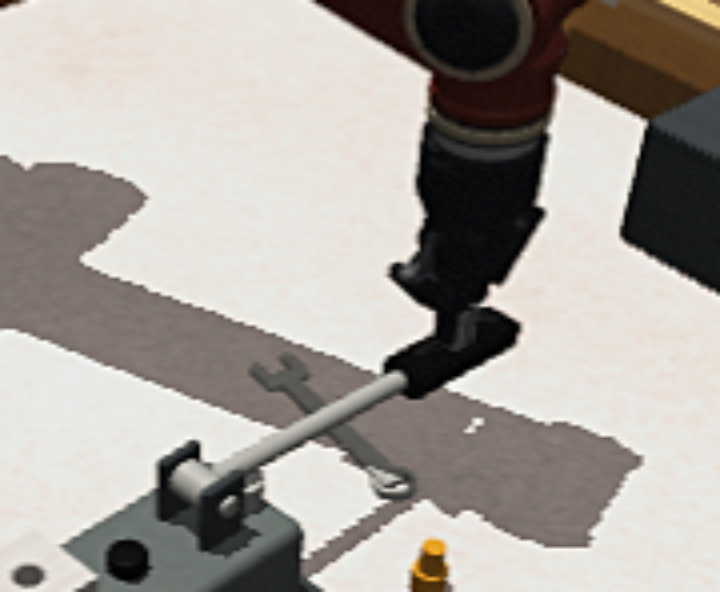

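```bash
python3 -m handwheel '[0,0.002,0,0,0,0,0, 0,0.003,0,0,0,0,0, 0,0.003,0,0,0,0,0]'
python3 -m handwheel '[0,0.002,0,0,0,0,0, 0,0.003,0,0,0,0,0, 0,0.003,0,0,0,0,0]'
```

```text
t: 4.83
tool_pos: [0.5087, 0.2755, 0.0841]
tool_rot: [2.191, 0.088, -2.181]
contact_force: [-2.7, 5.5, 9.9]
opening: 0.0001
t: 5.08
tool_pos: [0.5087, 0.2753, 0.0811]
tool_rot: [2.191, 0.087, -2.181]
contact_force: [-2.8, 5.0, 10.1]
opening: -0.0003
```

```bash
python3 - <<'E'
from h import *
im,d=ctrl.get_image("scene");cv2.imwrite("pics/s5.png",cv2.resize(im[100:250,330:450],None,fx=5,fy=4))
im,d=ctrl.get_image("scene")
O=np.array([.5293,-.0139,0]);dy=np.array([-.075,.997,0])
for th in(.5,.1,0,-.05,-.1,-.15):
    for r in(.15,.18,.235,.29):
        X=O+dy*(.06+r*np.cos(th));X[2]=.12+r*np.sin(th);print(th,r,(proj("scene",X)[0]-[330,100])*[5,4])
E
```

```text
0.5 0.15 [294.89020528 298.83634903]
0.5 0.18 [334.19826307 261.6221279 ]
0.5 0.235 [406.13688152 193.51948935]
0.5 0.29 [477.9370966  125.55299463]
0.1 0.15 [309.62425619 357.19757489]
0.1 0.18 [349.67899346 332.92167853]
0.1 0.235 [421.21959656 289.56329166]
0.1 0.29 [490.42766534 247.6186817 ]
0 0.15 [308.15481828 374.4303558 ]
0 0.18 [347.46666261 353.65274771]
0 0.235 [417.3156093  316.73484405]
0 0.29 [484.44393854 281.25437894]
-0.05 0.15 [306.68833916 383.32498731]
-0.05 0.18 [345.50906692 364.31297186]
-0.05 0.235 [414.3166622  330.61459179]
-0.05 0.29 [480.24063393 298.32770454]
-0.1 0.15 [304.74686415 392.37749365]
-0.1 0.18 [343.00126668 375.13751774]
-0.1 0.235 [410.64649213 344.65127775]
-0.1 0.29 [475.26648972 315.52748452]
-0.15 0.15 [302.34069518 401.5675772 ]
-0.15 0.18 [339.95686284 386.10301071]
-0.15 0.235 [406.32524783 358.81702889]
-0.15 0.29 [469.54848849 332.82298319]
```

View pics/s5.png

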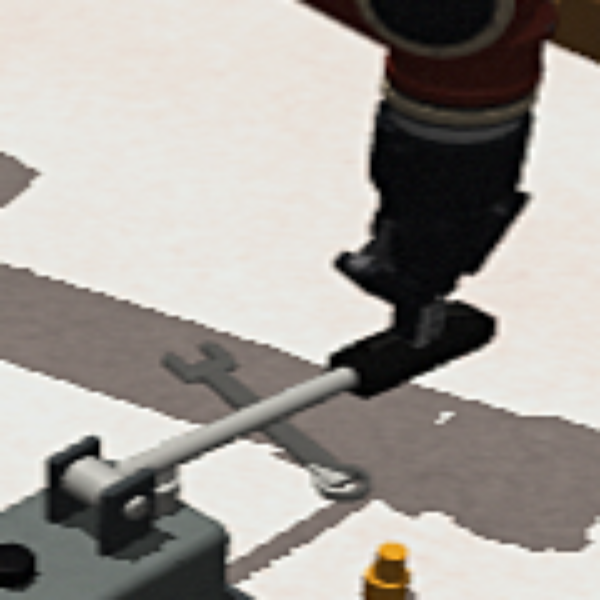

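```bash
python3 - <<'E'
from h import *
o=ctrl.get_obs();print((proj("scene",o["tool_pos"])[0]-[330,100])*[5,4])
im,d=ctrl.get_image("scene")
K,D,R,t=cam("scene")
for (x,y) in((350,372),(372,365),(385,372),(430,320),(430,335),(400,335),(405,372),(470,320),(470,310),(450,345),(440,355),(250,428)):
    u,v=x/5+330,y/4+100
    z=d[int(round(v)),int(round(u))];c,r=ray("scene",(u,v));print((x,y),np.round(c+r*z,4))
im,d=ctrl.get_image("top");cv2.imwrite("pics/t3.png",cv2.resize(im[200:320,130:330],None,fx=4,fy=4))
E
```

```text
[404.3022519  365.30978702]
(350, 372) [0.5142 0.2263 0.1057]
(372, 365) [0.52   0.236  0.1104]
(385, 372) [0.5272 0.2388 0.1077]
(430, 320) [0.5189 0.2768 0.1264]
(430, 335) [0.519  0.2791 0.1126]
(400, 335) [0.5132 0.2618 0.1179]
(405, 372) [0.5232 0.2595 0.0937]
(470, 320) [0.514  0.3161 0.103 ]
(470, 310) [0.5082 0.3216 0.1052]
(450, 345) [0.5215 0.2943 0.0975]
(440, 355) [0.5242 0.2843 0.0959]
(250, 428) [0.5254 0.1455 0.1105]
```

View pics/t3.png

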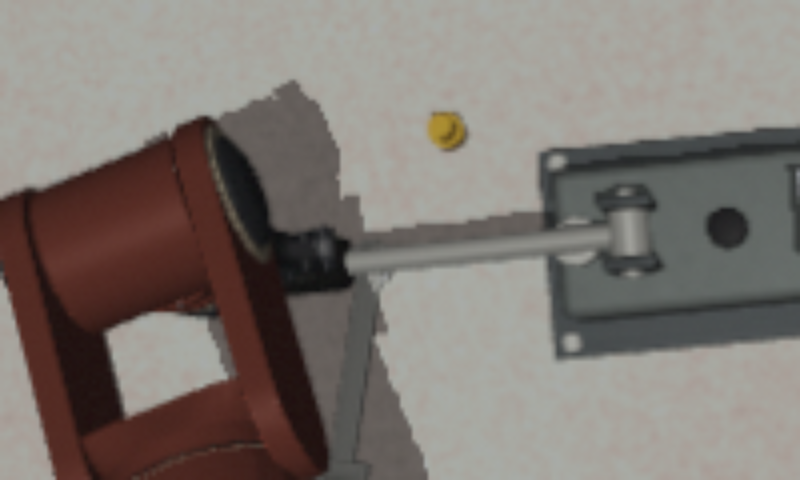

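```bash
cat >> h.py <<'E'
def lever():
    im,d=ctrl.get_image("scene")
    K,D,R,t=cam("scene")
    vv,uu=np.mgrid[150:235,340:410];z=d[vv,uu].ravel()
    x=cv2.undistortPoints(np.stack([uu.ravel(),vv.ravel()],1).astype(float)[:,None],K,D)[:,0]
    P=(np.c_[x,np.ones(len(x))]*z[:,None]-t)@R
    O=np.array([.5293,-.0139,0]);dy=np.array([-.075,.997,0]);dx=np.array([.997,.075,0])
    a=(P-O)@dx;y=(P-O)@dy-.06;h=P[:,2]-.12
    m=(abs(a)<.009)&(y>.05)&(y<.16)&(h>-.06)&(h<.12)&(z>0)
    # top ridge per bin
    r=[];
    for lo in np.arange(.05,.16,.008):
        k=m&(y>=lo)&(y<lo+.008)
        if k.sum()>3:
            q=np.percentile(h[k],80);r.append((y[k].mean(),q))
    r=np.array(r);c=np.polyfit(r[:,0],r[:,1],1);print("lever slope deg",np.degrees(np.arctan(c[0])),"rad",np.arctan(c[0]),"icpt",c[1],len(r));return im
E
python3 - <<'E'
from h import *
lever()
E
python3 -m handwheel '[0,0.003,0,0,0,0,0, 0,0.006,0,0,0,0,0, 0,0.006,0,0,0,0,0]'
python3 - <<'E'
from h import *
im=lever();cv2.imwrite("pics/s6.png",cv2.resize(im[140:200,380:460],None,fx=8,fy=8))
E
```

```text
lever slope deg -6.085491318395947 rad -0.10621186010753984 icpt 0.007750511117875697 14
t: 5.58
tool_pos: [0.5088, 0.2749, 0.0747]
tool_rot: [2.19, 0.086, -2.181]
contact_force: [-4.2, 3.3, 10.8]
opening: -0.0004
lever slope deg -7.722368167558146 rad -0.1347807505750908 icpt 0.007805485382674686 14
```

View pics/s6.png

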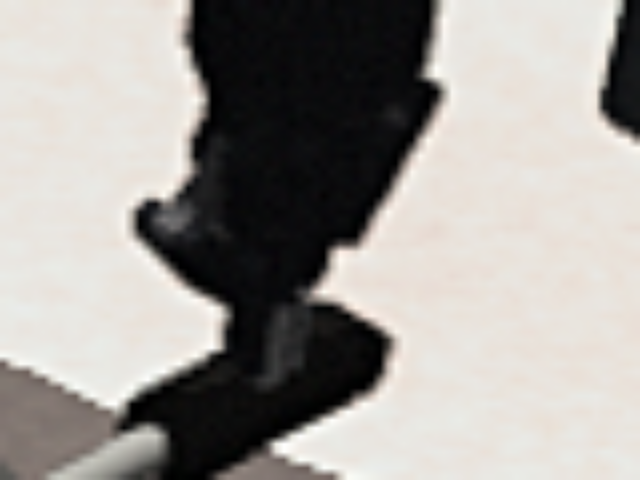

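The lever follows: the slope went from −0.106 to −0.135, and the stop is at −0.15. I'll continue until the force rises.

```bash
python3 -m handwheel '[0,0.002,0,0,0,0,0, 0,0.004,0,0,0,0,0, 0,0.004,0,0,0,0,0]'
python3 -m handwheel '[0,0.002,0,0,0,0,0, 0,0.003,0,0,0,0,0, 0,0.003,0,0,0,0,0]'
python3 - <<'E'
from h import *
lever()
E
```

```text
t: 5.88
tool_pos: [0.5089, 0.2747, 0.0721]
tool_rot: [2.189, 0.086, -2.181]
contact_force: [-5.6, 1.9, 14.4]
opening: 0.0001
t: 6.13
tool_pos: [0.5089, 0.2747, 0.0715]
tool_rot: [2.188, 0.085, -2.182]
contact_force: [-11.6, -0.5, 26.8]
opening: 0.0001
lever slope deg -8.794235758492684 rad -0.1534883691823182 icpt 0.008433790351001932 14
```

Bottom stop reached: the force jumped to 27 N and the slope is −0.153. Now up.

```bash
python3 -m handwheel '[0,-0.015,0,0,0,0,0, 0,-0.035,0,0,0,0,0, 0,-0.055,0.002,0,0,0,0, 0,-0.075,0.004,0,0,0,0, 0,-0.095,0.008,0,0,0,0, 0,-0.115,0.014,0,0,0,0, 0,-0.135,0.02,0,0,0,0, 0,-0.155,0.026,0,0,0,0, 0,-0.175,0.032,0,0,0,0, 0,-0.195,0.034,0,0,0,0, 0,-0.2,0.034,0,0,0,0, 0,-0.2,0.034,0,0,0,0]'
python3 - <<'E'
from h import *
im=lever();cv2.imwrite("pics/s7.png",cv2.resize(im[70:250,320:480],None,fx=4,fy=3.3))
plan()
E
```

```text
t: 7.18
tool_pos: [0.5108, 0.2391, 0.267]
tool_rot: [2.189, 0.083, -2.179]
contact_force: [-0.2, -0.8, -0.5]
opening: 0.0002
lever slope deg 29.33953380892558 rad 0.5120714659659442 icpt 0.008587355538862727 14
t 7.23 pos [0.5099 0.239  0.2649] F [ 0.2  0.5 -0.2] open -0.0 yaw -85.73 xax [ 0.001  0.001 -1.   ]
```

View pics/s7.png

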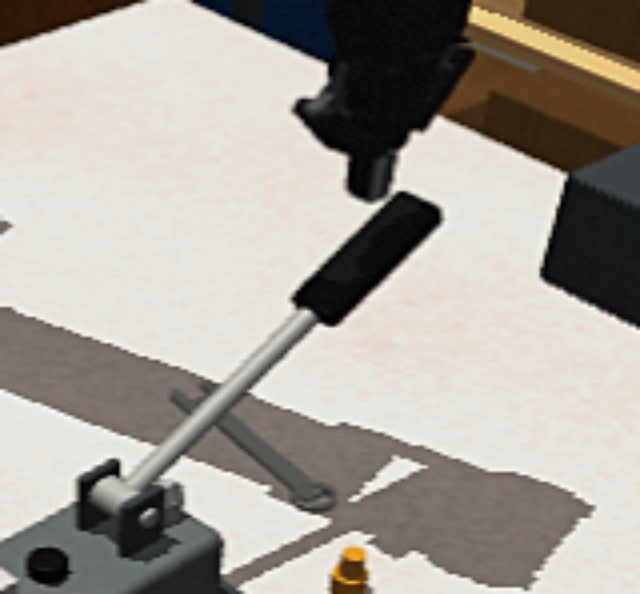

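The lever is back at the top (0.512) and the fingers are clear of it. Strokes 2 and 3 go the same way.

```bash
python3 -m handwheel '[0,0.015,0,0,0,0,0, 0,0.033,-0.002,0,0,0,0, 0,0.053,-0.006,0,0,0,0, 0,0.073,-0.012,0,0,0,0, 0,0.093,-0.018,0,0,0,0, 0,0.113,-0.024,0,0,0,0, 0,0.133,-0.03,0,0,0,0, 0,0.153,-0.034,0,0,0,0, 0,0.173,-0.034,0,0,0,0, 0,0.188,-0.034,0,0,0,0, 0,0.195,-0.034,0,0,0,0, 0,0.199,-0.034,0,0,0,0]'
python3 -m handwheel '[0,0.001,0,0,0,0,0, 0,0.001,0,0,0,0,0]'
python3 - <<'E'
from h import *
lever();plan()
E
```

```text
t: 8.23
tool_pos: [0.5077, 0.2717, 0.071]
tool_rot: [2.179, 0.077, -2.183]
contact_force: [-20.0, -13.4, 51.6]
opening: 0.0001
t: 8.4
tool_pos: [0.5077, 0.2717, 0.0714]
tool_rot: [2.179, 0.078, -2.182]
contact_force: [-17.0, -11.5, 41.9]
opening: -0.0
lever slope deg -8.852785674029438 rad -0.15451025798519916 icpt 0.008394964133425522 14
t 8.45 pos [0.5077 0.2717 0.0714] F [-18.  -11.7  41.4] open 0.0001 yaw -85.67 xax [-0.001 -0.004 -1.   ]
```

```bash
python3 -m handwheel '[0,-0.015,0,0,0,0,0, 0,-0.035,0,0,0,0,0, 0,-0.055,0.002,0,0,0,0, 0,-0.075,0.004,0,0,0,0, 0,-0.095,0.008,0,0,0,0, 0,-0.115,0.014,0,0,0,0, 0,-0.135,0.02,0,0,0,0, 0,-0.155,0.026,0,0,0,0, 0,-0.175,0.032,0,0,0,0, 0,-0.195,0.034,0,0,0,0, 0,-0.2,0.034,0,0,0,0, 0,-0.2,0.034,0,0,0,0]'
python3 - <<'E'
from h import *
lever();plan()
E
python3 -m handwheel '[0,0.015,0,0,0,0,0, 0,0.033,-0.002,0,0,0,0, 0,0.053,-0.006,0,0,0,0, 0,0.073,-0.012,0,0,0,0, 0,0.093,-0.018,0,0,0,0, 0,0.113,-0.024,0,0,0,0, 0,0.133,-0.03,0,0,0,0, 0,0.153,-0.034,0,0,0,0, 0,0.17,-0.034,0,0,0,0, 0,0.183,-0.034,0,0,0,0, 0,0.191,-0.034,0,0,0,0, 0,0.195,-0.034,0,0,0,0]'
python3 - <<'E'
from h import *
lever();plan()
E
```

```text
t: 9.45
tool_pos: [0.5099, 0.2391, 0.2647]
tool_rot: [2.185, 0.082, -2.182]
contact_force: [0.7, 0.4, -0.5]
opening: -0.0
lever slope deg 29.359048725520093 rad 0.5124120655137706 icpt 0.009120620112105822 14
t 9.5 pos [0.5092 0.239  0.2631] F [ 0.2 -1.3 -0.1] open 0.0 yaw -85.7 xax [-0.001 -0.    -1.   ]
t: 10.5
tool_pos: [0.5074, 0.2715, 0.0716]
tool_rot: [2.179, 0.078, -2.182]
contact_force: [-12.1, -10.6, 37.7]
opening: 0.0002
lever slope deg -8.64823688194628 rad -0.15094020808237074 icpt 0.007983557454161249 14
t 10.55 pos [0.5073 0.2716 0.0721] F [-9.  -8.  25.6] open 0.0001 yaw -85.67 xax [-0.001 -0.004 -1.   ]
```

```bash
python3 -m handwheel '[0,0.002,0,0,0,0,0, 0,0.002,0,0,0,0,0]'
python3 - <<'E'
from h import *
lever()
E
python3 -m handwheel '[0,-0.015,0,0,0,0,0, 0,-0.035,0,0,0,0,0, 0,-0.055,0.002,0,0,0,0, 0,-0.075,0.004,0,0,0,0, 0,-0.095,0.008,0,0,0,0, 0,-0.115,0.014,0,0,0,0, 0,-0.135,0.02,0,0,0,0, 0,-0.155,0.026,0,0,0,0, 0,-0.175,0.032,0,0,0,0, 0,-0.195,0.034,0,0,0,0, 0,-0.215,0.034,0,0,0,0, 0,-0.23,0.034,0,0,0,0]'
python3 - <<'E'
from h import *
lever();plan((.515,.02,.3),(.52,-.32,.28),(.55,-.316,.22))
o=ctrl.get_obs()
im,d=ctrl.get_image("wrist");cv2.imwrite("pics/w1.png",im)
print("tcp in wrist",proj("wrist",o["tool_pos"],o))
E
```

```text
t: 10.72
tool_pos: [0.5074, 0.2716, 0.0719]
tool_rot: [2.179, 0.078, -2.182]
contact_force: [-12.1, -10.6, 30.6]
opening: 0.0002
lever slope deg -8.564793944858396 rad -0.14948385409265266 icpt 0.00797424423348053 14
t: 11.77
tool_pos: [0.509, 0.2388, 0.2963]
tool_rot: [2.18, 0.081, -2.186]
contact_force: [0.2, 0.0, -0.5]
opening: -0.0
lever slope deg 29.385062867985855 rad 0.512866097951881 icpt 0.008537363555030519 14
t 11.82 pos [0.5102 0.2394 0.3   ] F [-0.1  0.7  2.5] open -0.0005 yaw -85.7 xax [ 0.003  0.001 -1.   ]
(0.515, 0.02, 0.3) -> [-2.000e-04  2.191e-01  1.170e-02]
(0.52, -0.32, 0.28) -> [0.0195 0.5585 0.0323]
(0.55, -0.316, 0.22) -> [0.0796 0.5568 0.0022]
tcp in wrist [[315.27303021 284.35986159]]
```

View pics/w1.png

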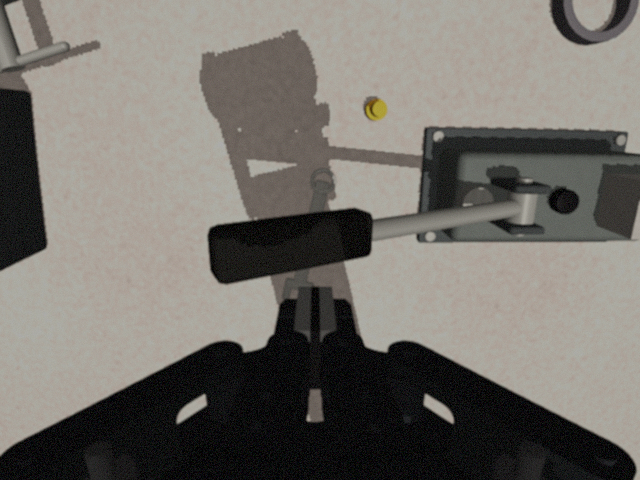

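The fingertips in the wrist view at (315,288) agree with the projected TCP. The lever made three bottoms and three tops. Now to the pin.

```bash
python3 -m handwheel '[0,0,0.02,0.002,0,0,0, 0,0,0.055,0.005,0,0,0, 0,0,0.095,0.008,0,0,0, 0,0,0.135,0.01,0,0,0, 0,0,0.175,0.013,0,0,0, 0,0,0.215,0.015,0,0,0, 0,0,0.255,0.017,0,0,0, 0,0,0.295,0.019,0,0,0, 0.3,0,0.335,0.02,0,0,0, 0.6,0,0.375,0.02,0,0,0, 0.6,0,0.415,0.02,0,0,0, 0.6,0,0.45,0.02,0,0,0]'
python3 -m handwheel '[0.6,0,0.03,-0.005,0,0,0, 0.6,0,0.06,-0.01,0,0,0, 0.6,0.02,0.085,-0.015,0,0,0, 0.6,0.03,0.1,-0.019,0,0,0, 0.6,0.04,0.107,-0.019,0,0,0, 0.6,0.04,0.107,-0.019,0,0,0]'
python3 - <<'E'
from h import *
plan((.55,-.316,.22),(.55,-.316,.093))
o=ctrl.get_obs()
im,d=ctrl.get_image("wrist");cv2.imwrite("pics/w2.png",im)
print(proj("wrist",[(.55,-.316,.136),(.5345,-.0887,.135),(.55,-.316,.086)],o))
E
```

```text
t: 12.87
tool_pos: [0.5223, -0.2132, 0.2942]
tool_rot: [2.181, 0.083, -2.188]
contact_force: [0.8, 0.8, 0.3]
opening: 0.0483
t: 13.37
tool_pos: [0.5485, -0.3163, 0.2514]
tool_rot: [2.179, 0.086, -2.194]
contact_force: [-1.2, 1.0, -0.5]
opening: 0.0512
t 13.37 pos [ 0.5485 -0.3163  0.2514] F [-1.2  1.  -0.5] open 0.0512 yaw -85.78 xax [-0.007  0.005 -1.   ]
(0.55, -0.316, 0.22) -> [ 0.0314 -0.     -0.0018]
(0.55, -0.316, 0.093) -> [ 0.1584  0.0007 -0.0026]
[[315.67300111 219.77658682]
 [ 28.82173107 217.8722667 ]
 [315.87069391 205.5342733 ]]
```

View pics/w2.png

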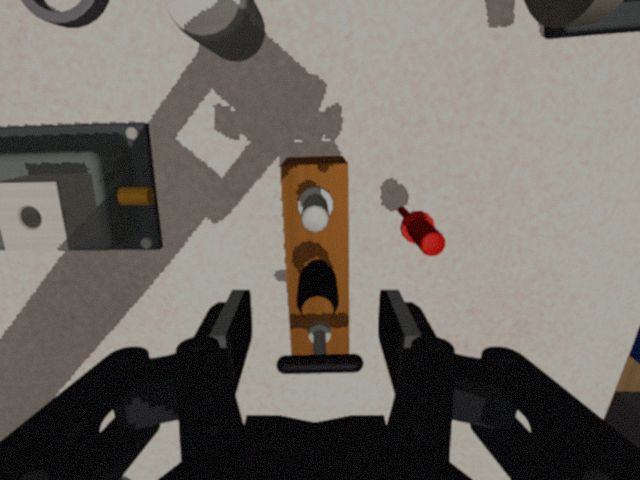

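The wrist view shows the pin top at (315,218) against a prediction of (316,220), and the bore at (31,216) against (29,218), so both agree. Descending.

```bash
python3 -m handwheel '[0.6,0.02,0,-0.001,0,0,0, 0.6,0.04,0,-0.001,0,0,0, 0.6,0.06,0,-0.001,0,0,0, 0.6,0.08,0,-0.001,0,0,0, 0.6,0.095,0,-0.001,0,0,0, 0.6,0.1,0,-0.001,0,0,0, 0.6,0.1,0,-0.001,0,0,0]'
python3 - <<'E'
from h import *
plan((.55,-.316,.094))
o=ctrl.get_obs()
im,d=ctrl.get_image("wrist");cv2.imwrite("pics/w3.png",im)
print(proj("wrist",[(.55,-.316,.136)],o))
E
```

```text
t: 14.0
tool_pos: [0.5506, -0.3152, 0.156]
tool_rot: [2.181, 0.085, -2.186]
contact_force: [-0.7, 0.0, 0.3]
opening: 0.0511
t 14.0 pos [ 0.5506 -0.3152  0.156 ] F [-0.7  0.   0.3] open 0.0511 yaw -85.66 xax [-0.002  0.002 -1.   ]
(0.55, -0.316, 0.094) -> [0.062  0.0008 0.0005]
[[316.6699141  269.96935731]]
```

View pics/w3.png

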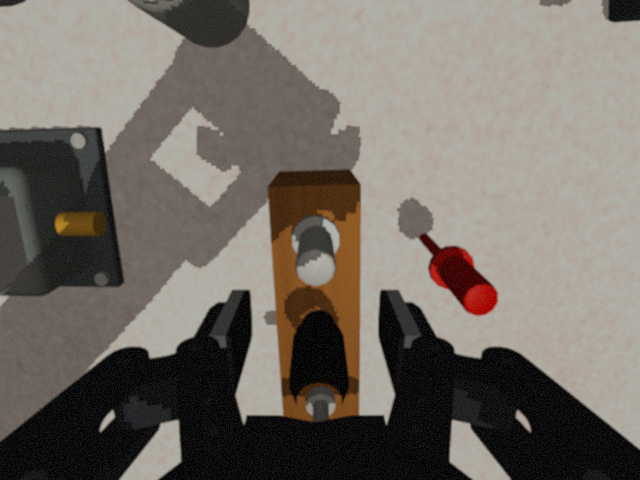

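The pin top is at (315,267) between the jaws, as predicted. I'll descend and close.

```bash
python3 -m handwheel '[0.6,0.02,0,0,0,0,0, 0.6,0.04,0.0005,0,0,0,0, 0.6,0.055,0.0005,0,0,0,0, 0.6,0.062,0.0005,0,0,0,0, 0.6,0.062,0.0005,0,0,0,0]'
python3 -m handwheel '[0.3,0,0,0,0,0,0, 0.1,0,0,0,0,0,0, 0,0,0,0,0,0,0, 0,0,0,0,0,0,0, 0,0,0,0,0,0,0, 0,0,0,0,0,0,0]' 90
python3 - <<'E'
from h import *
plan()
im,d=ctrl.get_image("wrist");cv2.imwrite("pics/w4.png",im)
E
```

```text
t: 14.47
tool_pos: [0.5505, -0.3164, 0.0939]
tool_rot: [2.182, 0.084, -2.187]
contact_force: [-0.7, -0.5, 0.7]
opening: 0.0514
t: 14.97
tool_pos: [0.5523, -0.3175, 0.0975]
tool_rot: [2.185, 0.08, -2.18]
contact_force: [-0.5, 1.5, 6.7]
opening: 0.0178
t 14.97 pos [ 0.5523 -0.3175  0.0975] F [-0.5  1.5  6.7] open 0.0178 yaw -85.71 xax [ 0.003 -0.001 -1.   ]
```

View pics/w4.png

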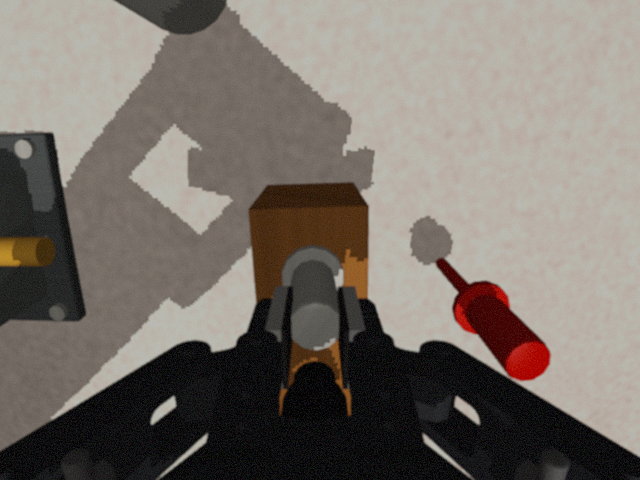

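```bash
python3 -m handwheel '[0,0,0,0,0,0,0, 0,0,0,0,0,0,0, 0,0,0,0,0,0,0]'
python3 - <<'E'
from h import *
plan()
o=ctrl.get_obs()
for X in((.55,-.316,.136),(.555,-.316,.136),(.55,-.316,.086),tuple(o["tool_pos"])):print(X,proj("wrist",X,o))
im,d=ctrl.get_image("wrist");cv2.imwrite("pics/w5.png",cv2.resize(im[210:430,210:430],None,fx=2.7,fy=2.7,interpolation=cv2.INTER_CUBIC))
im,d=ctrl.get_image("scene");cv2.imwrite("pics/s8.png",cv2.resize(im[200:360,130:310],None,fx=4,fy=3.7,interpolation=cv2.INTER_CUBIC))
E
```

```text
t: 15.27
tool_pos: [0.5523, -0.3175, 0.0975]
tool_rot: [2.185, 0.08, -2.18]
contact_force: [1.1, 1.0, 6.0]
opening: 0.0182
t 15.27 pos [ 0.5523 -0.3175  0.0975] F [1.1 1.  6. ] open 0.0182 yaw -85.71 xax [ 0.003 -0.001 -1.   ]
(0.55, -0.316, 0.136) [[311.09334186 330.50203205]]
(0.555, -0.316, 0.136) [[312.05966237 318.81574922]]
(0.55, -0.316, 0.086) [[311.85315386 279.15689683]]
(np.float64(0.5523284532301664), np.float64(-0.3175234632228676), np.float64(0.09753022409849121)) [[315.27817263 284.35993899]]
```

View pics/w5.png

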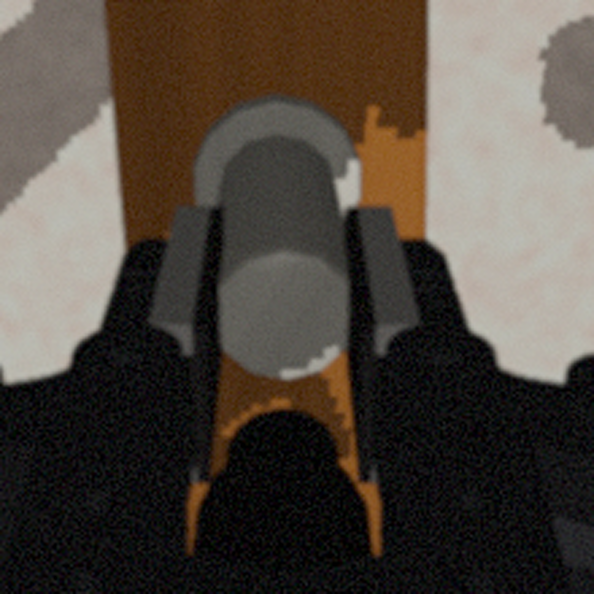

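View pics/s8.png

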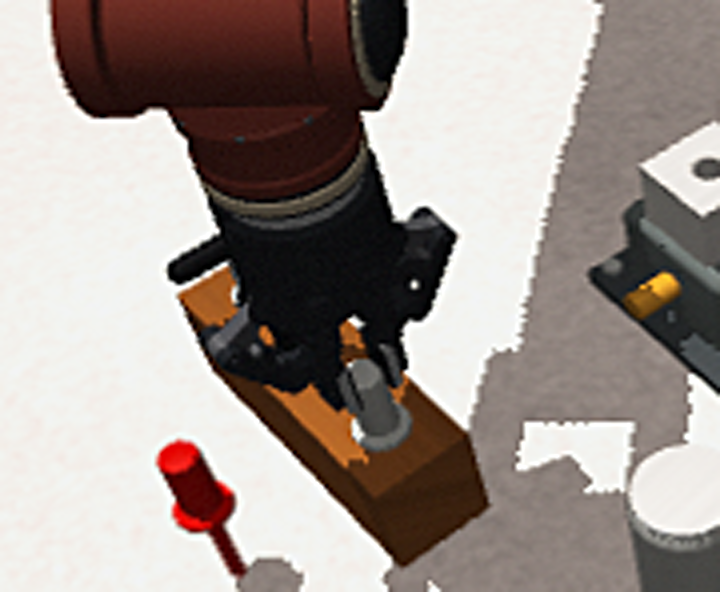

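The pin sits between both pads, with its top at about (315,327). Opening reads 18 mm, and the tool rose 3.5 mm because the pads swing forward as they close. I'll lift straight up and check.

```bash
python3 -m handwheel '[0,-0.008,0,0,0,0,0, 0,-0.02,0,0,0,0,0, 0,-0.035,0,0,0,0,0, 0,-0.05,0,0,0,0,0, 0,-0.065,0,0,0,0,0, 0,-0.08,0,0,0,0,0, 0,-0.095,0,0,0,0,0, 0,-0.11,0,0,0,0,0, 0,-0.125,0,0,0,0,0, 0,-0.14,0,0,0,0,0, 0,-0.145,0,0,0,0,0, 0,-0.145,0,0,0,0,0]'
python3 - <<'E'
from h import *
plan()
o=ctrl.get_obs()
im,d=ctrl.get_image("wrist");cv2.imwrite("pics/w6.png",cv2.resize(im[180:480,180:460],None,fx=2,fy=2,interpolation=cv2.INTER_CUBIC))
im,d=ctrl.get_image("scene");cv2.imwrite("pics/s9.png",cv2.resize(im[160:360,130:310],None,fx=4,fy=3,interpolation=cv2.INTER_CUBIC))
E
```

```text
t: 16.37
tool_pos: [0.5522, -0.3177, 0.2432]
tool_rot: [2.186, 0.079, -2.179]
contact_force: [-1.0, 0.1, -0.8]
opening: 0.0182
t 16.37 pos [ 0.5522 -0.3177  0.2432] F [-1.   0.1 -0.8] open 0.0182 yaw -85.72 xax [ 0.003 -0.002 -1.   ]
```

View pics/w6.png

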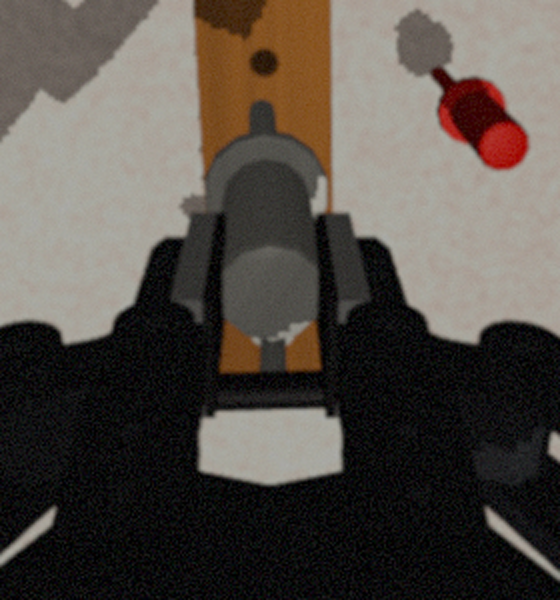

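View pics/s9.png

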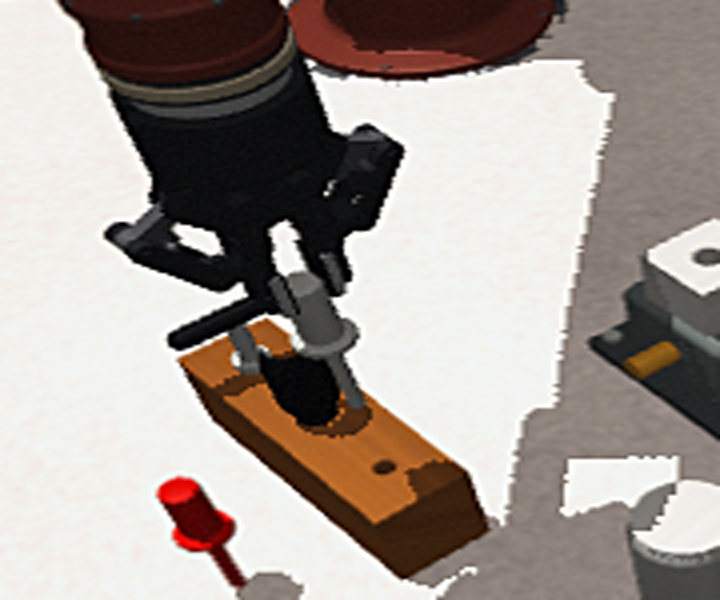

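```bash
python3 - <<'E'
from h import *
o=ctrl.get_obs();p=o["tool_pos"]
for dx in(0,-.002):
  print(proj("wrist",p+[dx,0,.0385],o),proj("wrist",p+[dx,0,-.0875],o),proj("wrist",p+[dx+.0045,0,-.0875],o))
  print(proj("scene",p+[dx,0,.0385]),proj("scene",p+[dx,0,-.0875]))
print("pin top",onz("wrist",(315,325),p[2]+.0385,o),"tip far edge",onz("wrist",(310.7,231.5),p[2]-.0875,o),p)
im,d=ctrl.get_image("scene");cv2.imwrite("pics/s10.png",cv2.resize(im[215:275,190:240],None,fx=12,fy=10,interpolation=cv2.INTER_CUBIC))
plan((.5345,-.0887,.29))
E
```

```text
[[315.34679664 325.66864256]] [[315.18102659 232.88711098]] [[315.67725296 226.63000653]]
[[204.69327342 255.0696103 ]] [[218.48616243 296.18188088]]
[[314.94659022 330.3062819 ]] [[314.96200948 235.64875825]] [[315.45611944 229.41837047]]
[[204.18883352 254.41677713]] [[218.01719259 295.54497173]]
pin top [ 0.55137235 -0.31681008  0.27849261] tip far edge [ 0.55185791 -0.31379817  0.15249261] [ 0.55109709 -0.31696273  0.23999261]
t 16.52 pos [ 0.5508 -0.3167  0.2392] F [ 0.4 -0.7 -2. ] open 0.018 yaw -85.72 xax [-0.002  0.001 -1.   ]
(0.5345, -0.0887, 0.29) -> [-0.0505 -0.2287 -0.0007]
```

View pics/s10.png

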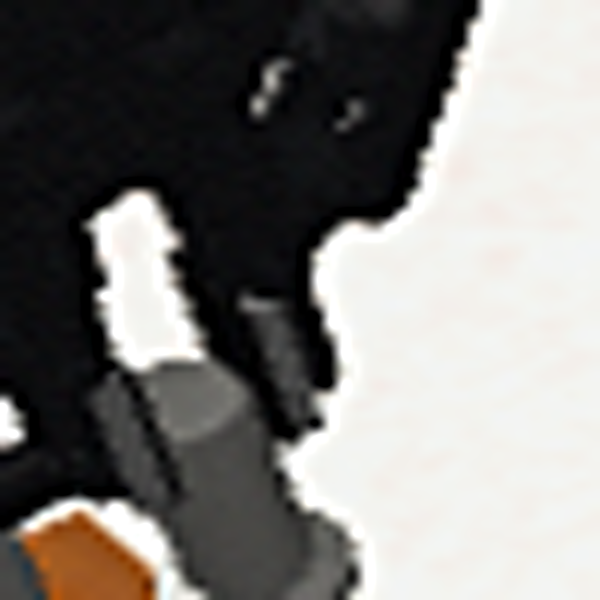

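The pin is held clear of the block, upright to within about 2°. Moving above the bore, with the tip 40 mm above it.

```bash
python3 -m handwheel '[0,-0.01,-0.01,0,0,0,0, 0,-0.02,-0.03,0,0,0,0, 0,-0.03,-0.055,0,0,0,0, 0,-0.03,-0.08,0,0,0,0, 0,-0.03,-0.105,0,0,0,0, 0,-0.03,-0.13,0,0,0,0, 0,-0.03,-0.155,0,0,0,0, 0,-0.03,-0.18,0,0,0,0, 0,-0.03,-0.205,0,0,0,0, 0,-0.03,-0.221,0,0,0,0, 0,-0.03,-0.2285,0,0,0,0, 0,-0.03,-0.2285,0,0,0,0]'
python3 -m handwheel '[0,0,0,0,0,0,0, 0,0,0,0,0,0,0]'
python3 - <<'E'
from h import *
plan((.5345,-.0887,.26))
o=ctrl.get_obs()
im,d=ctrl.get_image("wrist");cv2.imwrite("pics/w7.png",cv2.resize(im[160:360,220:420],None,fx=3,fy=3,interpolation=cv2.INTER_CUBIC))
im,d=ctrl.get_image("scene");cv2.imwrite("pics/s11.png",cv2.resize(im[170:270,260:360],None,fx=6,fy=6,interpolation=cv2.INTER_CUBIC))
im,d=ctrl.get_image("top");cv2.imwrite("pics/t11.png",cv2.resize(im[200:300,290:390],None,fx=6,fy=6,interpolation=cv2.INTER_CUBIC))
print(o["tool_pos"])
print(proj("wrist",(.5345,-.0887,.135),o), proj("wrist",o["tool_pos"]-[0,0,.0875],o))
E
```

```text
t: 17.52
tool_pos: [0.5338, -0.0875, 0.2703]
tool_rot: [2.182, 0.085, -2.183]
contact_force: [0.2, -0.1, -1.9]
opening: 0.0179
t: 17.68
tool_pos: [0.5341, -0.0899, 0.2703]
tool_rot: [2.183, 0.08, -2.184]
contact_force: [-0.3, -0.7, -1.2]
opening: 0.0179
t 17.68 pos [ 0.5341 -0.0899  0.2703] F [-0.3 -0.7 -1.2] open 0.0179 yaw -85.76 xax [-0. -0. -1.]
(0.5345, -0.0887, 0.26) -> [ 0.0103 -0.0012 -0.0005]
[ 0.53414044 -0.08991613  0.27028905]
[[313.5656093  215.95284015]] [[315.08802265 232.9062554 ]]
```

View pics/w7.png

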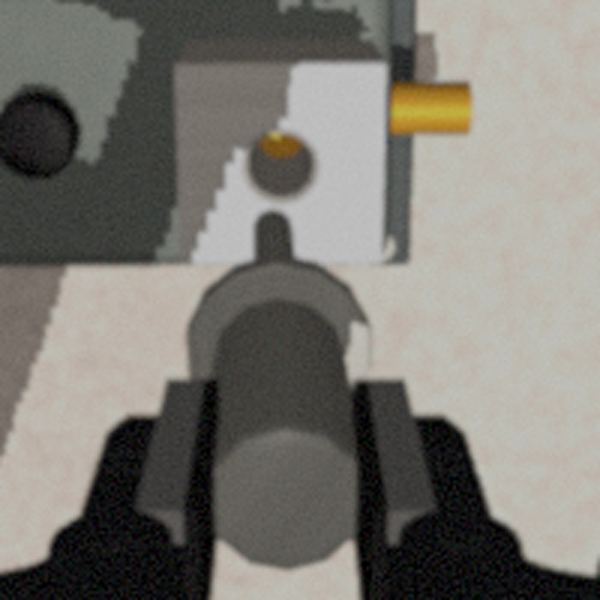

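View pics/s11.png

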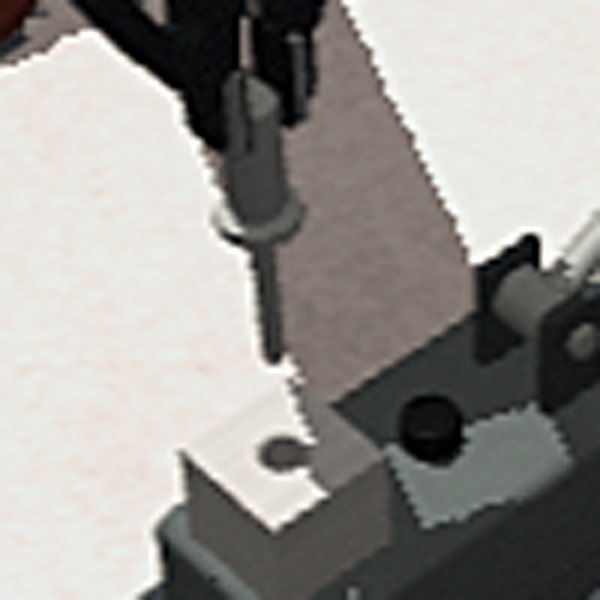

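View pics/t11.png

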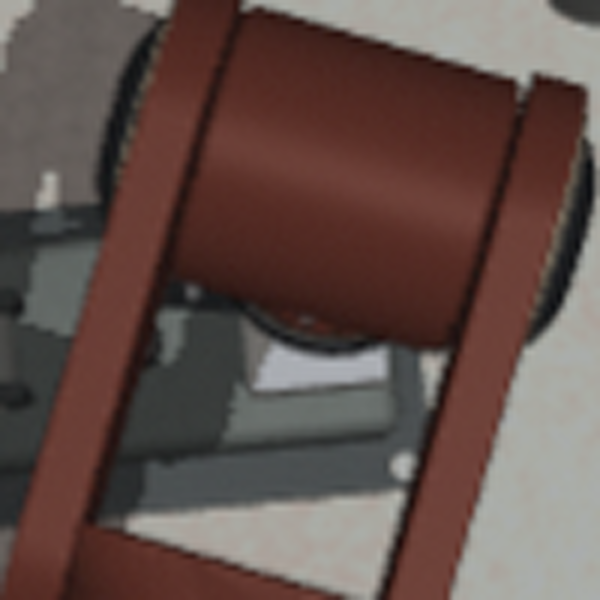

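```bash
python3 - <<'E'
from h import *
o=ctrl.get_obs()
print(tri(ray("wrist",(310.7,234),o),ray("scene",((275.5)/6-.5+260,(357.5)/6-.5+170))))
print("mouth",onz("wrist",(313.6,214.9),.135,o),onz("scene",(286/6-.5+260,454/6-.5+170),.135))
plan((.5357,-.0897,.2703))
E
```

```text
(array([ 0.53378982, -0.08725878,  0.1854478 ]), np.float64(0.0004514329355643143))
mouth [ 0.53542808 -0.08883623  0.135     ] [ 0.53575565 -0.08755914  0.135     ]
t 17.83 pos [ 0.5342 -0.0901  0.2703] F [-0.4  0.  -2.1] open 0.0182 yaw -85.8 xax [-0. -0. -1.]
(0.5357, -0.0897, 0.2703) -> [-0.     -0.0003 -0.0015]
```

```bash
python3 -m handwheel '[0,0,-0.0006,-0.0016,0,0,1.4, 0,0.01,-0.0006,-0.0016,0,0,1.4, 0,0.02,-0.0006,-0.0016,0,0,1.4, 0,0.03,-0.0006,-0.0016,0,0,1.4, 0,0.04,-0.0006,-0.0016,0,0,1.4, 0,0.043,-0.0006,-0.0016,0,0,1.4, 0,0.043,-0.0006,-0.0016,0,0,1.4, 0,0.043,-0.0006,-0.0016,0,0,1.4]'
python3 - <<'E'
from h import *
o=ctrl.get_obs();plan()
im,d=ctrl.get_image("wrist");cv2.imwrite("pics/w8.png",cv2.resize(im[160:360,220:420],None,fx=3,fy=3,interpolation=cv2.INTER_CUBIC))
im,d=ctrl.get_image("scene");cv2.imwrite("pics/s12.png",cv2.resize(im[170:270,260:360],None,fx=6,fy=6,interpolation=cv2.INTER_CUBIC))
E
```

```text
t: 18.5
tool_pos: [0.5356, -0.0885, 0.227]
tool_rot: [2.172, 0.055, -2.171]
contact_force: [0.2, 0.0, -1.1]
opening: 0.0184
t 18.5 pos [ 0.5356 -0.0885  0.227 ] F [ 0.2  0.  -1.1] open 0.0184 yaw -85.72 xax [ 0.001 -0.024 -1.   ]
```

View pics/w8.png

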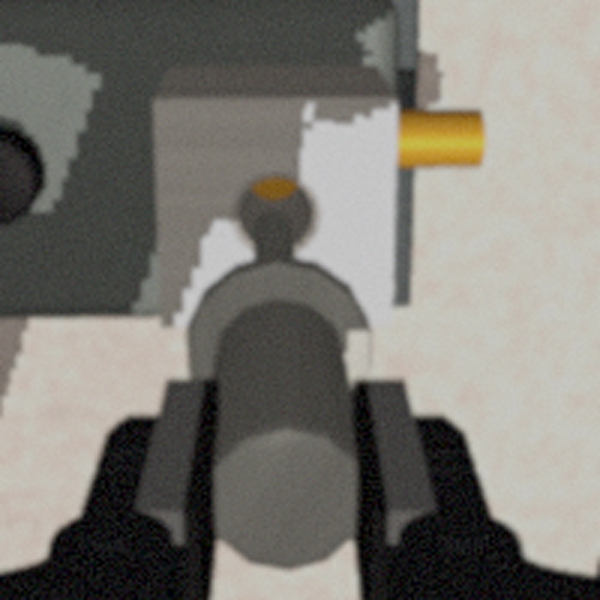

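View pics/s12.png

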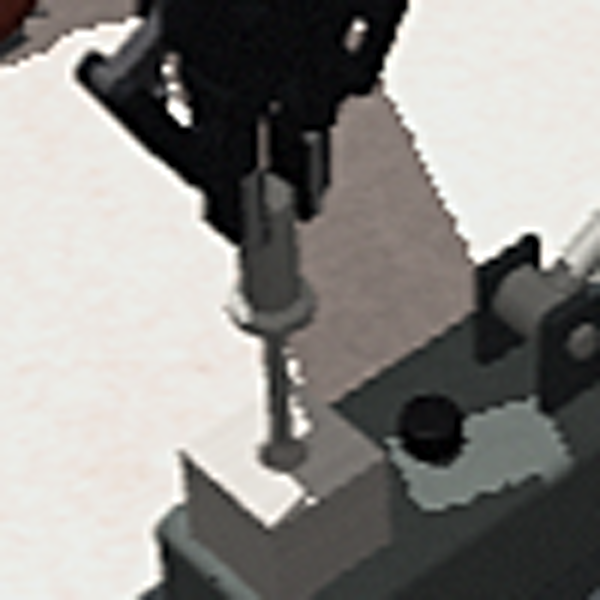

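The tip is over the mouth: in the scene view the tip is at (280,440) and the hole centre at (283,455), 7 mm below it. Inserting vertically.

```bash
python3 -m handwheel '[0,0.008,-0.0002,0,0,0,0, 0,0.016,-0.0004,0,0,0,0, 0,0.024,-0.0006,0,0,0,0, 0,0.032,-0.0008,0,0,0,0, 0,0.038,-0.0009,0,0,0,0, 0,0.04,-0.001,0,0,0,0]'
python3 -m handwheel '[0,0.003,0,0,0,0,0, 0,0.005,-0.0001,0,0,0,0, 0,0.005,-0.0001,0,0,0,0]'
python3 -m handwheel '[0,0.002,0,0,0,0,0, 0,0.003,-0.0001,0,0,0,0, 0,0.003,-0.0001,0,0,0,0]'
```

```text
t: 19.1
tool_pos: [0.5348, -0.0882, 0.1852]
tool_rot: [2.17, 0.056, -2.174]
contact_force: [-0.2, -0.7, -1.5]
opening: 0.0179
t: 19.35
tool_pos: [0.5359, -0.0886, 0.1825]
tool_rot: [2.173, 0.055, -2.17]
contact_force: [0.6, -0.6, -1.5]
opening: 0.0185
t: 19.6
tool_pos: [0.5363, -0.0887, 0.1803]
tool_rot: [2.174, 0.054, -2.169]
contact_force: [0.0, -0.2, 2.4]
opening: 0.0179
```

```bash
python3 -m handwheel '[0,0.002,0,0,0,0,0, 0,0.004,-0.0001,0,0,0,0, 0,0.004,-0.0001,0,0,0,0]'
python3 -m handwheel '[0,0.001,0,0,0,0,0, 0,0.002,0,0,0,0,0, 0,0.002,0,0,0,0,0]'
python3 -m handwheel '[0,0.001,0,0,0,0,0, 0,0.002,0,0,0,0,0, 0,0.002,0,0,0,0,0]'
```

```text
t: 19.85
tool_pos: [0.5363, -0.0887, 0.1762]
tool_rot: [2.174, 0.054, -2.168]
contact_force: [-0.4, -0.4, 4.1]
opening: 0.018
t: 20.1
tool_pos: [0.5373, -0.0889, 0.1761]
tool_rot: [2.177, 0.053, -2.165]
contact_force: [-0.3, 0.3, 8.9]
opening: 0.0183
t: 20.35
tool_pos: [0.5383, -0.089, 0.176]
tool_rot: [2.179, 0.053, -2.162]
contact_force: [-0.4, 2.1, 14.5]
opening: 0.018
```

```bash
python3 - <<'E'
from h import *
o=ctrl.get_obs();plan()
im,d=ctrl.get_image("wrist");cv2.imwrite("pics/w9.png",cv2.resize(im[160:360,220:420],None,fx=3,fy=3,interpolation=cv2.INTER_CUBIC))
im,d=ctrl.get_image("scene");cv2.imwrite("pics/s13.png",cv2.resize(im[170:270,260:360],None,fx=6,fy=6,interpolation=cv2.INTER_CUBIC))
a=np.array([.5355,-.0887,0])
for z in(.215,.165,.159,.135):print(z,(proj("scene",a+[0,0,z])[0]-[260,170]+.5)*6)
lever();cv2.imwrite("pics/s14.png",im)
E
```

```text
t 20.35 pos [ 0.5383 -0.089   0.176 ] F [-0.4  2.1 14.5] open 0.018 yaw -85.72 xax [ 0.009 -0.026 -1.   ]
0.215 [270.90584722 304.2315175 ]
0.165 [278.73485092 400.53173645]
0.159 [279.63530287 411.61513712]
0.135 [283.1584658  454.99550808]
lever slope deg 29.48390945100998 rad 0.5145912962799979 icpt 0.008648380480658923 14
```

View pics/w9.png

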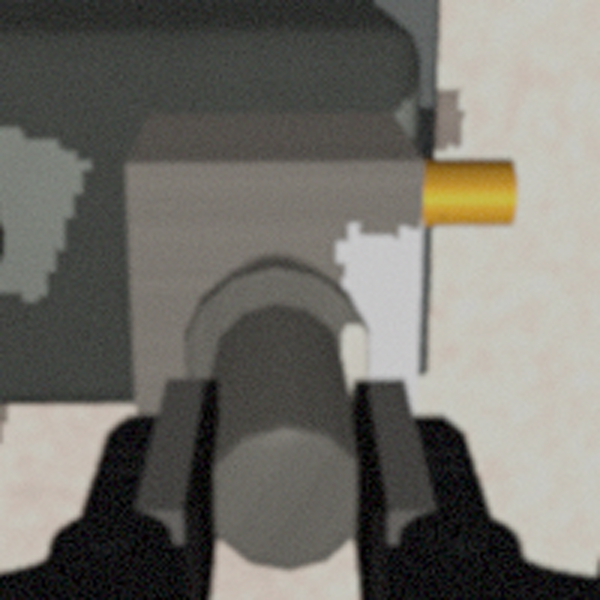

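View pics/s13.png

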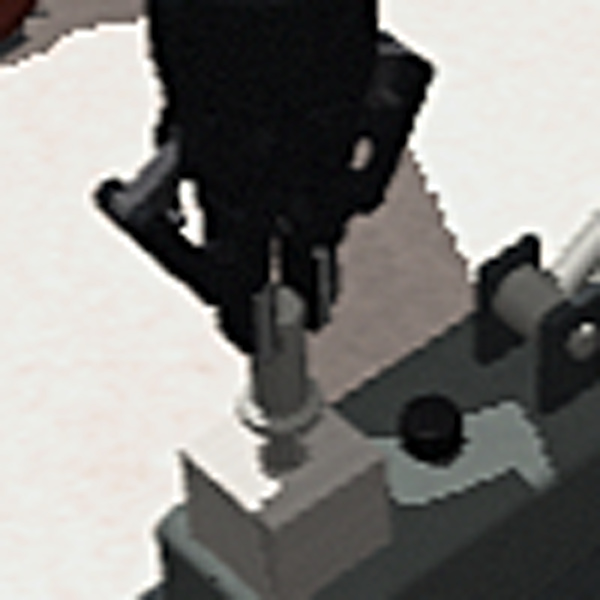

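View pics/s14.png

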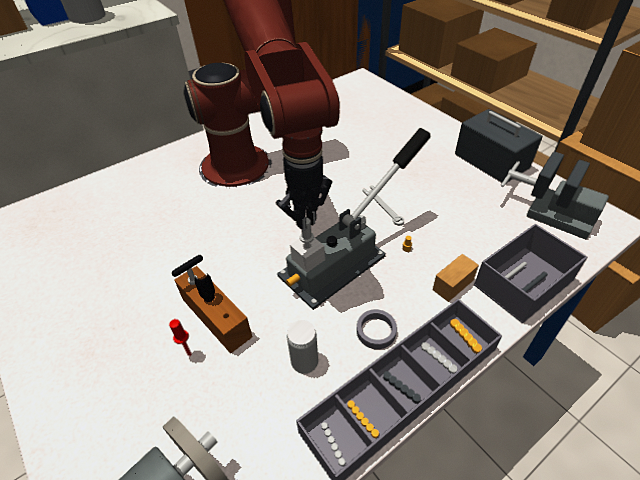

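The flange centre at about (283,405) matches the fully-down prediction of (279,400–411). Last, a hold check.

```bash
python3 -m handwheel '[0,0,0,0,0,0,0, 0,0,0,0,0,0,0, 0,0,0,0,0,0,0, 0,0,0,0,0,0,0, 0,0,0,0,0,0,0, 0,0,0,0,0,0,0]'
python3 - <<'E'
from station import ctrl
print(ctrl.finish_job())
E
```

```text
t: 21.0
tool_pos: [0.5383, -0.089, 0.176]
tool_rot: [2.179, 0.053, -2.162]
contact_force: [0.7, 0.7, 14.8]
opening: 0.0178
the job is handed in; nothing more can be done
None
```

I worked the lever through three strokes, took the bleed pin from the block and pressed the valve button down with it. I handed the job in at 21 s with the pin still gripped and pressing; no verdict was reported.

**Lever:**
- At the three bottoms the slope read −0.153, −0.154 and −0.150 rad (the stop is at −0.15), and the force rose sharply each time.
- After each stroke it read +0.51 rad at the top.

**Button:**
- The tool stalled at z = 0.176 m, about where full travel should put it. The upward force held at about 15 N through a half-second hold, well above the 6 N needed at the stop.
- The flange height in the scene view also matched full travel to about 1–2 mm.
- I could not see the button itself, so "fully down" rests on those readings.

**Uprightness:** the pin sat about 1.4° off the tool's axis after the grasp, and I turned the tool to correct it. I judge it upright to within about 1–2°.

**Other objects:** the last picture showed none of the other tools or things on the bench moved.

**Readings that disagreed:**
- While I pushed the lever, the reported fingertip was about 25 mm lower than the grip's surface as measured from depth. The lever still followed to its stop.
- The fingers read about 18 mm open on the 22 mm grip, but the pin did not slip visibly.
- The wrist force briefly reached about 57 N at the second bottom stop. That is under the 120 N wrist limit. The push was through the fingertips, which I took not to count as the gripper's body under the 40 N limit.

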